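Move the finishing shelf's row into the new rack, mirrored

TASK

The blue rack will be hung facing the other way, so please move the four things from the plywood rack into it in reverse order, one to a cell: what stands leftmost in the plywood rack goes into the rightmost cell of the blue rack, and so on (left and right as the robot sees them). Stand each one upright on the floor of its cell, setting it down rather than dropping it, and do not knock any of them over.

Things in the scene. Friction and masses are not known exactly. Their poses are not given: they have to be found in the camera images.
- bottle: Grey-white aluminium bottle with black and red label and a white screw cap, standing upright, 51 mm diameter, 166 mm high; the body is straight up to 125 mm, then tapers to the cap, which is 28 mm in diameter and fills heights 149 to 166 mm (a firm place to grip from above). 0.17 to 0.34 kg. Origin: centre of its underside, z up along its axis.
- spray: Small black spray bottle with a white pump, standing upright, 37 mm diameter, 129 mm high; straight up to 75 mm, then a shoulder; the pump's white collar is 21 mm in diameter at heights 94 to 110 mm (a firm place to grip), its head above 17 mm. About 0.09 kg. Origin: centre of its underside, z up.
- jar: Low white plastic jar with a fixed lid, standing upright, 58 mm diameter at the lid (heights 43 to 54 mm), 55 mm below it, 54 mm high. About 0.11 kg. Origin: centre of its underside, z up.
- tape: Green tape measure with a black disc on its sides, standing on edge; 32 mm thick (x axis: grip it across this), case from y = -26 to +35 mm, 53 mm high. At the start its x axis is within 0.15 rad of the plywood rack's x axis. About 0.19 kg. Origin: on its underside, mid-thickness, z up.
- plywood_rack: Old plywood rack, fixed, 88 (x) x 324 (y) x 22 mm high: four open cells in a row along y. Origin: centre of its underside, on the bench; y points to the robot's left (yaw -0.02 to 0.52), z up. Cell centres x = 0, y = +120, +40, -40, -120 mm, left to right; each 80 (x) x 76 (y) mm inside, floor 4 mm above the bench; walls 4 mm thick, 22 mm high.
- blue_rack: Blue painted steel rack, fixed, 88 (x) x 324 (y) x 22 mm high: four open cells in a row along y. Origin: centre of its underside, on the bench; y points to the robot's left (yaw -0.02 to 0.52), z up. Cell centres x = 0, y = +120, +40, -40, -120 mm, left to right; each 80 (x) x 76 (y) mm inside, floor 4 mm above the bench; walls 4 mm thick, 22 mm high. Flat ear at each end, 20 mm long. Empty.
- tag_red: Red plastic tag, fixed, 36 mm wide, 25 mm high, clipped on the robot-side wall of the plywood rack at the middle of the cell where the aluminium bottle starts; it stays there. Origin at bench level, in the rack's outer face; axes as the rack's: the cell's centre is 44 mm along +x.
- tag_blue: Blue plastic tag, fixed, 36 mm wide, 25 mm high, clipped on the robot-side wall of the plywood rack at the middle of the cell where the black spray bottle starts; it stays there. Origin at bench level, in the rack's outer face; axes as the rack's: the cell's centre is 44 mm along +x.
- tag_white: White plastic tag, fixed, 36 mm wide, 25 mm high, clipped on the robot-side wall of the plywood rack at the middle of the cell where the white jar starts; it stays there. Origin at bench level, in the rack's outer face; axes as the rack's: the cell's centre is 44 mm along +x.
- tag_green: Green plastic tag, fixed, 36 mm wide, 25 mm high, clipped on the robot-side wall of the plywood rack at the middle of the cell where the green tape measure starts; it stays there. Origin at bench level, in the rack's outer face; axes as the rack's: the cell's centre is 44 mm along +x.
There are look-alikes about, which are no part of the job. What is shaped like the spray but purple or yellow is not meant. Leave any purple look-alike of the bottle alone.

How it is judged:
By the outcome, as a careful person would: the job done as asked, in the order asked, and still so for the second after the job is handed in, with the robot touching nothing.
It also fails if it takes over 99 s, if anything falls off the work surface, if the arm or the gripper's body presses on something with over 40 N, if the wrist force passes 120 N, or if a joint passes its speed limit or range.

ROBOT

A 6-joint arm with a two-finger parallel gripper is mounted at the origin on a cart in front of the work surface, level with it; the furniture and walls round the work are solid. World frame = base frame: x ahead of the robot, y to its left, z up, the work surface at z = 0. Lengths are in mm, angles in rad, forces in N, time in s.
With the tool pointing down it reaches from about 350 to 975 mm from the base axis. Payload 7.1 kg.
Tool frame: the origin (TCP) lies at the very end of the fingers, on their centre line; the grasp point (between the pads) lies ctrl.hold_point_z behind it (ctrl.hold_point_z is the distance from the TCP to the grasp point, in mm); z points along the fingers, y is the line along which they close (so a half turn about z gives the same grasp; the last joint's range is limited). The gripper opens to 88 mm and grips with 3 to 60 N. Pads are 20 mm wide; open, the fingers measure 115 mm over their backs; the gripper's body (75 mm by 178 mm) begins 61 mm behind the grasp point.
Start: joints at [1.237, 0.423, 1.63, -0, 1.089, -0.019], TCP at [193.484, 594.28, 222.675] pointing down, gripper open.
Joint ranges: [-3, 3], [-0.9, 2.11], [0.09, 2.58], [-1.31, 4.45], [0.11, 2.69], [-2.54, 2.54]. Speed limits (rad/s): [2.39, 2.39, 3.01, 3.14, 3.14, 3.14].

INTERFACE

Orientations are given as a rotation vector (axis times angle).
In Python, from workcell import ctrl gives the robot as it stands. The module is installed in compiled form; this text tells all that it offers.
- The arm moves only by the shell command python3 -m creep 'ROWS'. ROWS is JSON, a list of rows, each an object with "translation": the shift along the tool's x, y, z in mm, a list of three; "angular": the turn, a rotation vector about the tool's x, y, z in rad, a list of three; "jaw": the opening, from 0 (shut) to 1 (fully open). A call has exactly 8 rows; each row is the pose to reach, as a shift and turn from the pose commanded when the call began, along the tool's axes at that moment; what a row does not reach only later rows make up. A row lasts 1/8 s, in which the tool goes at most 62.5 mm and 10.7 degrees, less where a joint would pass 70% of its speed; a pose out of reach is approached as far as the arm can. A call with a gripper value outside its range is refused whole. The fingers move at their own pace and stop on an object; the grip force is fixed at half the most. Time passes only in rows, so rows that repeat a pose let the fingers close, or fill a call up. It gives the time, the measured TCP pose, the force, the opening and the grip force at its end, in the units of the state.
- ctrl.get_obs(): the state, without advancing time (a new reading comes with each control period).
- ctrl.get_image(name): name is "side" or "top" or "wrist"; returns the picture (480x640x3 uint8, red, green, blue); there is no depth.
- ctrl.camera_info(name): a dict with "camera_matrix" (3x3 intrinsics, pixels), "distortion" ([k1, k2, p1, p2, k3] as OpenCV has them; the pictures are not rectified), "world_from_camera" (4x4, takes a point from camera to world coordinates). Camera axes: x right, y up, looking along -z (the intrinsics and any distortion apply to the point x, -y, -z); pixel columns grow to the right and rows downward; lengths in mm; the calibration is good to about 2 mm. A picture is of the moment at which its call begins: read the wrist's pose just before it. camera_info takes no time and is no camera call; for the wrist camera it gives the pose at the moment of the call.
- ctrl.close_job(): hands the job in; it is judged then, once.
Trained networks look in the newest picture that a camera, given by its name, has taken for a name from the list of things; names that differ only in an ending like _2 or _b are one class to them, and where a whole thing is asked for, a point or a joint stands for the part that bears it (a point fixed in the world has none). Each returns a list of dicts, best first, with "score" (0 to 1); they miss things now and then, are a little off and sometimes report something else, mostly with a low value. They report only what shows in the picture. A call takes as long as a camera call. They do not tell look-alikes from the thing itself.
- ctrl.look_for(camera, label): "rect" ([left, top, right, bottom] in pixels, round what is visible of it).
The state is a dict: "t": time; "qpos": joint angles; "qvel": joint speeds; "joint_torque": joint torques, N m; "ee_pos": TCP position; "orientation": TCP orientation; "ft_force": force on the tool from outside, world axes, zero at the start; "moment": the same for the moment, N m; "width": finger opening in mm; "grasp_force": force on a finger pad.
Only numpy, scipy, OpenCV 4.12 (cv2) and the standard library are available. Lean on these libraries where they do the work, as an engineer would, in place of code of your own. Each camera call takes 0.05 s, during which the arm holds its last target. There are 200 camera calls.

## Working session

There is one attempt and no reset: what is moved stays moved. The work goes in short steps, Python scripts to look and compute and a shell command to move; the robot and the scene stay as the last step left them, time stands still between calls to the robot, and variables do not carry over. Pictures are saved under pics/ and viewed, at most 14 in all, crops included, and the job is handed in when it is done.

```bash
mkdir -p pics
python3 - <<'E'
from workcell import ctrl
import cv2,numpy as np
print(ctrl.hold_point_z)
o=ctrl.get_obs();print(o['t'],o['ee_pos'],o['orientation'],o['width'])
for n in('top','side'):
    im=ctrl.get_image(n);cv2.imwrite(f'pics/{n}0.png',im[:,:,::-1])
    c=ctrl.camera_info(n);print(n,np.round(c['camera_matrix'],1).tolist(),c['distortion'],np.round(c['world_from_camera'],3).tolist())
    for l in('bottle','spray','jar','tape','plywood_rack','blue_rack','tag_red','tag_blue','tag_white','tag_green'):
        print(l,[(round(d['score'],2),np.round(d['rect']).astype(int).tolist()) for d in ctrl.look_for(n,l)[:4]])
print(ctrl.get_obs()['t'])
E
```

```text
18.700000000000003
0.0 [193.32235476 593.76661601 221.93503637] [-4.92417452e-01 -3.10251530e+00  2.29406712e-03] 87.89619356382126
top [[558.3, 0.0, 315.8], [0.0, 558.3, 247.1], [0.0, 0.0, 1.0]] [-0.15572688  0.          0.          0.          0.        ] [[-0.048, 0.974, -0.221, 366.476], [-0.999, -0.048, 0.008, 104.601], [-0.003, 0.221, 0.975, 1025.858], [0.0, 0.0, 0.0, 1.0]]
bottle [(0.7, [268, 192, 301, 239]), (0.62, [421, 196, 462, 237]), (0.17, [196, 282, 394, 364])]
spray [(0.86, [231, 211, 255, 242]), (0.86, [255, 119, 280, 160]), (0.64, [170, 244, 200, 272])]
jar [(0.79, [314, 193, 346, 227])]
tape [(0.7, [354, 194, 392, 217])]
plywood_rack [(0.7, [218, 182, 398, 260])]
blue_rack [(0.55, [194, 281, 394, 363])]
tag_red [(0.71, [282, 239, 302, 248])]
tag_blue [(0.71, [242, 246, 257, 260])]
tag_white [(0.73, [321, 233, 341, 240]), (0.56, [314, 192, 345, 228])]
tag_green [(0.45, [365, 225, 382, 233])]
side [[490.7, 0.0, 321.2], [0.0, 490.7, 240.4], [0.0, 0.0, 1.0]] [-0.10487299  0.          0.          0.          0.        ] [[0.305, 0.802, -0.513, 134.248], [-0.952, 0.253, -0.171, -26.083], [-0.007, 0.54, 0.841, 761.746], [0.0, 0.0, 0.0, 1.0]]
bottle [(0.75, [301, 151, 334, 230]), (0.6, [447, 206, 498, 278])]
spray [(0.83, [319, 110, 336, 161]), (0.75, [194, 174, 226, 229]), (0.65, [264, 163, 289, 219])]
jar [(0.66, [352, 192, 384, 233])]
tape [(0.75, [390, 206, 427, 236]), (0.31, [396, 238, 414, 253])]
plywood_rack [(0.79, [252, 185, 431, 254])]
blue_rack [(0.75, [185, 264, 396, 342])]
tag_red [(0.58, [305, 225, 326, 238])]
tag_blue [(0.7, [263, 219, 282, 235]), (0.51, [395, 240, 414, 254])]
tag_white [(0.75, [351, 233, 368, 244]), (0.29, [350, 190, 385, 233])]
tag_green [(0.64, [396, 237, 416, 252])]
1.1
```

View pics/top0.png

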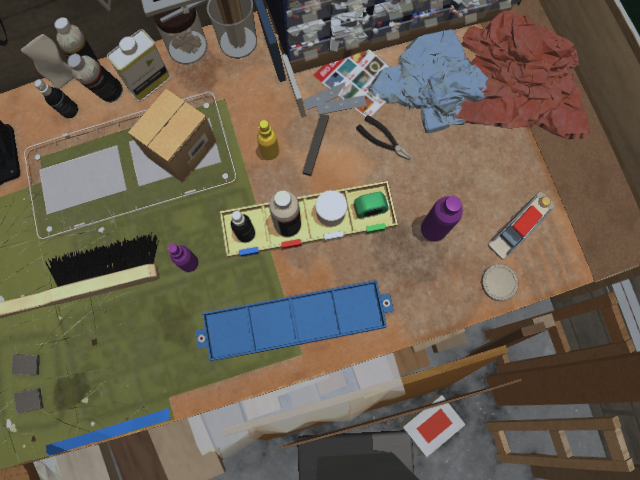

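View pics/side0.png

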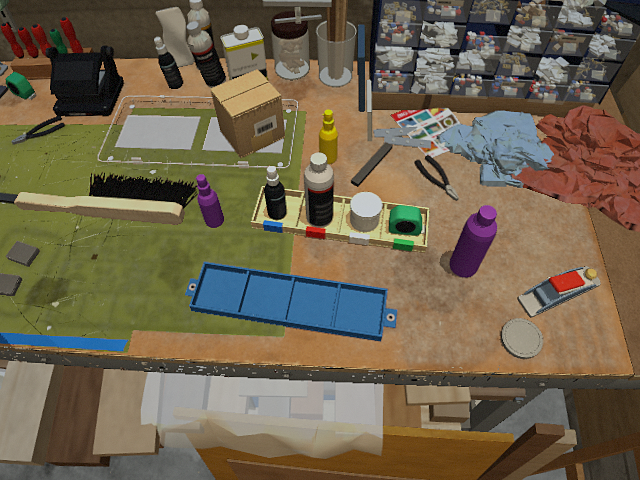

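Top picture: plywood rack at about (308,218) with the black spray (242,226), bottle (285,213), jar (331,208) and tape (371,205), left to right. The blue rack is empty at (295,320). Purple and yellow look-alikes stand outside the racks. The side picture agrees, so the blue rack should read tape, jar, bottle, spray from left to right.

```bash
cat > h.py <<'E'
from workcell import ctrl
import cv2,numpy as np
from scipy.optimize import least_squares,minimize
def proj(n,P,c=None):
    c=c or ctrl.camera_info(n);W=np.array(c['world_from_camera']);K=np.array(c['camera_matrix'],float)
    p=(np.atleast_2d(P)-W[:3,3])@W[:3,:3]; p=p*[1,-1,-1]
    return cv2.projectPoints(p.reshape(-1,1,3),np.zeros(3),np.zeros(3),K,np.array(c['distortion'],float))[0].reshape(-1,2)
def toW(pose,L):
    x,y,a=pose;L=np.atleast_2d(np.array(L,float));c,s=np.cos(a),np.sin(a)
    return np.c_[x+c*L[:,0]-s*L[:,1],y+s*L[:,0]+c*L[:,1],L[:,2]]
def cyl(prof):
    t=np.linspace(0,2*np.pi,40)
    return np.vstack([np.c_[r*np.cos(t),r*np.sin(t),0*t+z] for r,z in prof])
SH=dict(bottle=cyl([(25.5,0),(25.5,125),(14,149),(14,166)]),spray=cyl([(18.5,0),(18.5,75),(10.5,94),(10.5,110),(8.5,110),(8.5,129)]),
 jar=cyl([(27.5,0),(27.5,43),(29,43),(29,54)]))
SH['tape']=np.array([[x,y,z] for x in(-16,16) for y in(-26,35) for z in(0,53)],float)
def box(P):return np.r_[P.min(0),P.max(0)]
E
python3 - <<'E'
from h import *
tags=dict(blue=120,red=40,white=-40,green=-120)
R={};
for n in('top','side'):
    ctrl.get_image(n)
    for t in tags:
        for d in ctrl.look_for(n,'tag_'+t)[:3]:
            w=d['rect'][2]-d['rect'][0];h=d['rect'][3]-d['rect'][1]
            if w<26 and h<20 and not((n,t)in R): R[n,t]=np.array(d['rect'])
    for l in SH:
        ds=ctrl.look_for(n,l)
        exp={'bottle':(285,215) if n=='top' else (318,190),'spray':(243,226) if n=='top' else (276,191)}.get(l)
        if exp: ds=sorted(ds,key=lambda d:np.hypot((d['rect'][0]+d['rect'][2])/2-exp[0],(d['rect'][1]+d['rect'][3])/2-exp[1]))
        R[n,l]=np.array(ds[0]['rect'])
if R['side','blue'][0]>350: R.pop(('side','blue'))
C={n:ctrl.camera_info(n) for n in('top','side')}
def f(p):
    r=[]
    for (n,t),b in R.items():
        if t in tags:
            y=tags[t];r.append(box(proj(n,toW(p,[[-45,y+a,z] for a in(-18,18) for z in(0,25)]),C[n]))-b)
    return np.concatenate(r)
s=least_squares(f,[500,100,.15],loss='soft_l1');ply=s.x;print('ply',ply,np.round(f(ply),1).tolist())
# blue rack by silhouette
import cv2
M={}
rc=dict(top=(180,265,410,375),side=(175,250,405,350))
for n in C:
    hsv=cv2.cvtColor(ctrl.get_image(n),cv2.COLOR_RGB2HSV)
    m=((hsv[...,0]>98)&(hsv[...,0]<118)&(hsv[...,1]>120)&(hsv[...,2]>50)).astype(np.uint8)
    z=np.zeros_like(m);a,b,c,d=rc[n];z[b:d,a:c]=m[b:d,a:c];M[n]=cv2.morphologyEx(z,cv2.MORPH_CLOSE,np.ones((5,5)))
L=np.array([[x,y,z] for x in(-44,44) for y in(-162,162) for z in(0,22)],float)
def sil(n,p):
    m=np.zeros((480,640),np.uint8)
    q=proj(n,toW(p,L),C[n]);cv2.fillConvexPoly(m,np.round(cv2.convexHull(q.astype(np.float32))*16).astype(np.int32),1,shift=4)
    return m
def g(p): return sum(1-(sil(n,p)&M[n]).sum()/(sil(n,p)|M[n]).sum() for n in C)
best=min((minimize(g,[x,100,a],method='Nelder-Mead',options=dict(initial_simplex=[[x,100,a],[x+15,100,a],[x,115,a],[x,100,a+.06]])) for x in(330,380) for a in (.1,.2)),key=lambda r:r.fun)
print('blue',best.x,best.fun)
for n in C: print(n, [min((1-(sil(n,best.x)&M[n]).sum()/(sil(n,best.x)|M[n]).sum()),1)])
blue=best.x
for l,y in zip(('spray','bottle','jar','tape'),(120,40,-40,-120)):
    c0=toW(ply,[[0,y,0]])[0][:2]
    def f2(p):
        r=[]
        for n in C:
            e=box(proj(n,toW([p[0],p[1],ply[2]],SH[l]+[0,0,4]),C[n]))-R[n,l]; r.append(e[:3])
        return np.concatenate(r)
    s=least_squares(f2,c0,loss='soft_l1');off=s.x-c0
    a=ply[2];print(l,'cell',np.round(c0),'obj',np.round(s.x,1),'off in rack',np.round([np.cos(a)*off[0]+np.sin(a)*off[1],-np.sin(a)*off[0]+np.cos(a)*off[1]],1),np.round(s.fun,1))
for y in(120,40,-40,-120):print('bluecell',np.round(toW(blue,[[0,y,0]])[0][:2],1))
for n in C:
    im=ctrl.get_image(n)[:,:,::-1].copy()
    for p in(ply,blue):
        for q in proj(n,toW(p,[[x,y,22] for x in(-44,0,44) for y in(-162,-80,0,80,162)]),C[n]):cv2.circle(im,tuple(int(v) for v in np.round(q)),1,(0,0,255),-1)
    cr=im[170:380,150:450] if n=='top' else im[140:350,150:450]
    cv2.imwrite(f'pics/fit_{n}.png',cv2.resize(cr,(780,546),interpolation=cv2.INTER_CUBIC))
E
```

```text
ply [650.01686299 110.37139686  31.58150927] [40.4, -2.9, 44.3, -6.4, 2.8, -0.3, 0.4, -1.1, -0.8, 1.3, -0.6, -1.3, -2.0, 6.5, 0.3, -0.5, -0.1, 2.1, -0.3, 1.4, -2.3, 1.1, -3.4, -0.7]
blue [4.62430793e+02 1.42870030e+02 1.34622126e-01] 0.1353141450374059
top [np.float64(0.06954462267197759)]
side [np.float64(0.06576952236542832)]
spray cell [630. 229.] obj [629.7 226.3] off in rack [-0.9 -2.3] [ 0.  -0.1  1.4 -0.  -0.3 -1.4]
bottle cell [643. 150.] obj [640.5 149.6] off in rack [-3.   0.2] [-0.6 -0.5 -0.3  1.7  2.1 -0.3]
jar cell [657.  71.] obj [662.7  67. ] off in rack [ 5.3 -4.9] [ 1.5 -1.5  1.7 -3.3  0.3 -2.7]
tape cell [670.  -8.] obj [658.  -17.3] off in rack [-13.1  -7.3] [-0.8 -0.8  1.8 -4.4  0.7  0.6]
bluecell [446.3 261.8]
bluecell [457.1 182.5]
bluecell [467.8 103.2]
bluecell [478.5  24. ]
```

View pics/fit_top.png

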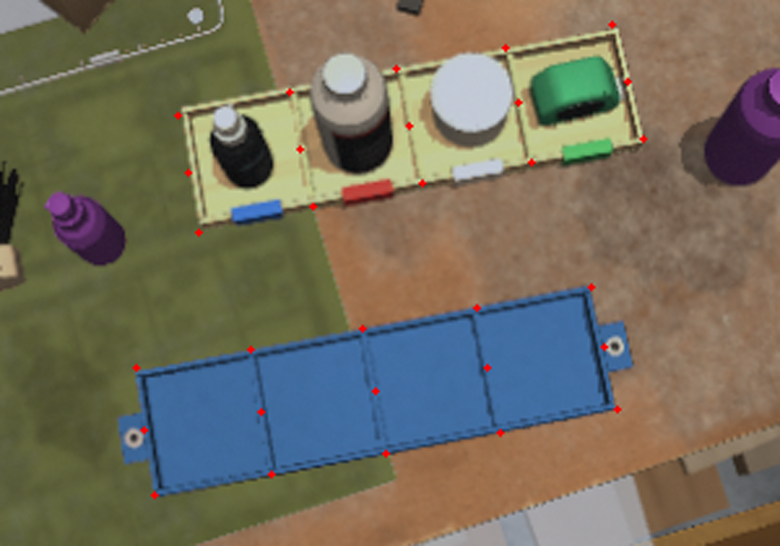

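View pics/fit_side.png

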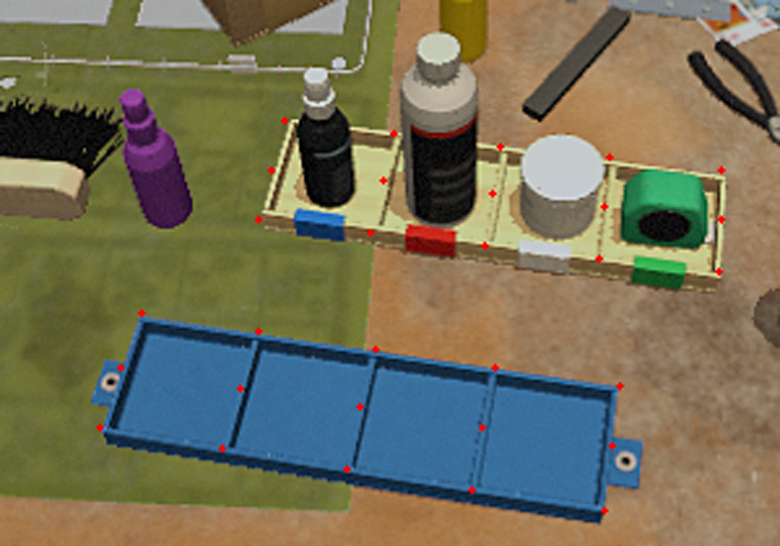

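The overlay shows the blue fit within about 2 mm. The plywood yaw should be about 0.14 instead of 0.166, because its left end dots sit about 3 px low. I'll cross-check the objects by intersecting rays through their tops, using picture pixels.

```bash
cat >> h.py <<'E'
def ray(n,px,z):
    c=ctrl.camera_info(n);W=np.array(c['world_from_camera'])
    u=cv2.undistortPoints(np.array([[px]],float),np.array(c['camera_matrix'],float),np.array(c['distortion'],float))[0,0]
    d=W[:3,:3]@[u[0],-u[1],-1];o=W[:3,3];return (o+d*(z-o[2])/d[2])[:2].round(1)
E
python3 - <<'E'
from h import *
for n,z,a,b in(('jar',58,(471,97),(562,165)),('bottle',170,(344,73),(438,47)),('spray',133,(226,118),(316,76)),('tape',57,(573,80),(664,188))):
    print(n,ray('top',(150+a[0]/2.6,170+a[1]/2.6),z),ray('side',(150+b[0]/2.6,140+b[1]/2.6),z))
print('ply corners',[ray('top',(150+a/2.6,170+b/2.6),22) for a,b in((183,108),(614,30),(642,142),(200,224))],[ray('side',(150+a/2.6,140+b/2.6),22) for a,b in((287,121),(722,172),(720,275),(262,217))])
print('blue corners',[ray('top',(150+a/2.6,170+b/2.6),22) for a,b in((138,375),(590,290),(612,408),(155,495))],[ray('side',(150+a/2.6,140+b/2.6),22) for a,b in((145,320),(618,388),(604,510),(106,430))])
import scipy.spatial.transform as t
o=ctrl.get_obs();print(o['t'],o['qpos'].round(3) if hasattr(o['qpos'],'round') else o['qpos'],t.Rotation.from_rotvec(o['orientation']).as_matrix().round(3).tolist())
E
```

```text
jar [657.9  65.7] [662.2  64.2]
bottle [643.5 147.7] [643.6 146.6]
spray [629.2 226.4] [628.  225.2]
tape [667.2  -6.3] [665.   -7.3]
ply corners [array([671. , 272.7]), array([715. , -43.1]), array([629.4, -56.6]), array([584.6, 261.3])] [array([667.5, 274.4]), array([718.2, -43.5]), array([630.9, -59.1]), array([581.2, 259.1])]
blue corners [array([479.2, 306.6]), array([524.1, -11.4]), array([440.9, -21. ]), array([396. , 295.9])] [array([479. , 302.9]), array([525.5, -12.6]), array([441.1, -24.4]), array([396.7, 292.5])]
2.2 [ 1.237  0.423  1.63  -0.     1.089 -0.019] [[-0.951, 0.31, 0.0], [0.31, 0.951, 0.0], [-0.0, 0.0, -1.0]]
```

```bash
python3 -m creep '[{"translation":[-60,-24,0],"angular":[0,0,0.16],"jaw":1},{"translation":[-115,-47,0],"angular":[0,0,0.32],"jaw":1},{"translation":[-170,-69,0],"angular":[0,0,0.48],"jaw":1},{"translation":[-225,-91,0],"angular":[0,0,0.64],"jaw":1},{"translation":[-280,-114,0],"angular":[0,0,0.8],"jaw":1},{"translation":[-335,-136,0],"angular":[0,0,0.96],"jaw":1},{"translation":[-390,-158,0],"angular":[0,0,1.116],"jaw":1},{"translation":[-445,-181,0],"angular":[0,0,1.116],"jaw":1}]'
```

```text
t: 3.2
ee_pos: [562.1, 283.0, 222.9]
orientation: [2.063, 2.369, 0.001]
ft_force: [0.9, 0.2, -0.3]
width: 87.7
grasp_force: 0.0
```

```bash
python3 -m creep '[{"translation":[-33,29,0],"angular":[0,0,0],"jaw":1},{"translation":[-66,58,0],"angular":[0,0,0],"jaw":1},{"translation":[-66,58,30],"angular":[0,0,0],"jaw":1},{"translation":[-66,58,50],"angular":[0,0,0],"jaw":0.8},{"translation":[-66,58,60],"angular":[0,0,0],"jaw":0.6},{"translation":[-66,58,60],"angular":[0,0,0],"jaw":0.6},{"translation":[-66,58,60],"angular":[0,0,0],"jaw":0.6},{"translation":[-66,58,60],"angular":[0,0,0],"jaw":0.6}]'
python3 - <<'E'
from h import *
o=ctrl.get_obs();print(o['ee_pos'],o['orientation'])
im=ctrl.get_image('wrist')[:,:,::-1];cv2.imwrite('pics/w1.png',im)
c=ctrl.camera_info('wrist');print(np.round(c['world_from_camera'],3).tolist(),c['camera_matrix'],c['distortion'])
print(ctrl.look_for('wrist','spray'),proj('wrist',[[629,226,133],[629,226,114],[629,226,98]]))
E
```

```text
t: 4.2
ee_pos: [627.6, 227.6, 163.7]
orientation: [2.06, 2.371, 0.002]
ft_force: [-0.9, -0.5, 0.3]
width: 52.7
grasp_force: 0.0
[627.63375773 227.55051838 163.66561289] [2.05971619e+00 2.37112040e+00 2.13256502e-03]
[[0.99, -0.134, -0.039, 617.613], [0.14, 0.954, 0.265, 300.16], [0.002, -0.268, 0.964, 326.181], [0.0, 0.0, 0.0, 1.0]] [[430.94484514   0.         316.95804059]
 [  0.         430.94484514 236.32018935]
 [  0.           0.           1.        ]] [0.03451581 0.         0.         0.         0.        ]
[{'rect': [490.5, 281.0, 584.5, 326.0], 'score': 0.78}, {'rect': [217.0, 1.2, 297.7, 80.3], 'score': 0.7}, {'rect': [289.2, 191.5, 352.9, 290.1], 'score': 0.63}] [[318.39972021 279.28527842]
 [318.23017204 266.00055613]
 [318.10756032 256.39061991]]
```

View pics/w1.png

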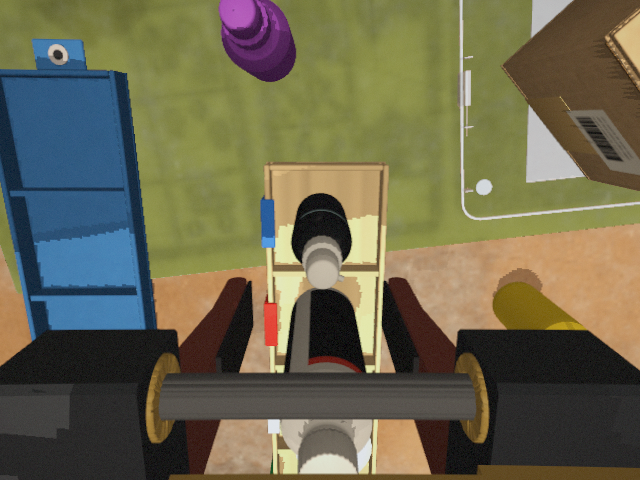

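Wrist picture: black spray at (322,240) with its pump head at about (323,271). The bottle is below it, partly hidden by the gripper. The rack edges run vertically, so the tool yaw matches the rack.

Run:
```python
from h import *
print(ray('wrist',(323,271),133), ray('wrist',(127,73),22),ray('wrist',(266,163),22),ray('wrist',(387,164),22))
print(ctrl.get_obs()['ee_pos'])
im=ctrl.get_image('wrist');hsv=cv2.cvtColor(im,cv2.COLOR_RGB2HSV)
b=im[190:300,285:360].max(2)
for r in range(230,296,8): print(r,im[r,285:360:5].max(1).tolist())
```

```text
[630.6 230.5] [491.  309.2] [587.2 264.1] [670.9 275.2]
[627.52198273 227.38303231 163.44648002]
230 [228, 229, 14, 26, 25, 25, 27, 23, 18, 24, 20, 29, 20, 155, 231]
238 [228, 229, 18, 18, 28, 27, 115, 118, 120, 117, 34, 25, 27, 23, 230]
246 [229, 228, 22, 18, 95, 141, 182, 186, 188, 185, 139, 40, 25, 13, 232]
254 [229, 229, 54, 21, 177, 111, 125, 125, 125, 121, 133, 167, 26, 217, 231]
262 [223, 228, 199, 122, 172, 130, 174, 193, 196, 180, 143, 180, 212, 195, 225]
270 [124, 123, 125, 124, 131, 191, 194, 196, 196, 196, 194, 124, 122, 127, 120]
278 [233, 232, 232, 232, 188, 190, 192, 193, 195, 194, 193, 183, 188, 197, 199]
286 [232, 231, 232, 213, 186, 185, 175, 189, 189, 181, 191, 191, 191, 194, 198]
294 [233, 232, 232, 211, 96, 84, 21, 19, 22, 19, 22, 27, 169, 196, 199]
```

```bash
python3 -m creep '[{"translation":[1,2.5,25],"angular":[0,0,0],"jaw":0.6},{"translation":[1,2.5,50],"angular":[0,0,0],"jaw":0.5},{"translation":[1,2.5,66],"angular":[0,0,0],"jaw":0.4},{"translation":[1,2.5,66],"angular":[0,0,0],"jaw":0.35},{"translation":[1,2.5,66],"angular":[0,0,0],"jaw":0.3},{"translation":[1,2.5,66],"angular":[0,0,0],"jaw":0},{"translation":[1,2.5,66],"angular":[0,0,0],"jaw":0},{"translation":[1,2.5,66],"angular":[0,0,0],"jaw":0}]'
```

```text
t: 5.35
ee_pos: [630.3, 228.7, 97.8]
orientation: [2.06, 2.371, 0.002]
ft_force: [-0.2, -0.1, 5.6]
width: 20.9
grasp_force: 30.0
```

```bash
python3 -m creep '[{"translation":[0,0,-25],"angular":[0,0,0],"jaw":0},{"translation":[0,0,-60],"angular":[0,0,0],"jaw":0},{"translation":[0,-40,-60],"angular":[0,0,0],"jaw":0},{"translation":[0,-85,-60],"angular":[0,0,0],"jaw":0},{"translation":[-35,-125,-60],"angular":[0,0,0],"jaw":0},{"translation":[-75,-165,-60],"angular":[0,0,0],"jaw":0},{"translation":[-130,-179,-60],"angular":[0,0,0],"jaw":0},{"translation":[-182.5,-179,-60],"angular":[0,0,0],"jaw":0}]'
python3 -m creep '[{"translation":[0,0,0],"angular":[0,0,0],"jaw":0},{"translation":[0,0,20],"angular":[0,0,0],"jaw":0},{"translation":[0,0,40],"angular":[0,0,0],"jaw":0},{"translation":[0,0,50],"angular":[0,0,0],"jaw":0},{"translation":[0,0,54],"angular":[0,0,0],"jaw":0},{"translation":[0,0,57],"angular":[0,0,0],"jaw":0},{"translation":[0,0,59],"angular":[0,0,0],"jaw":0},{"translation":[0,0,59],"angular":[0,0,0],"jaw":0}]'
```

```text
t: 6.35
ee_pos: [476.3, 21.5, 156.8]
orientation: [-2.059, -2.372, 0.001]
ft_force: [0.4, 0.1, -0.4]
width: 20.3
grasp_force: 30.0
t: 7.35
ee_pos: [478.0, 22.8, 97.9]
orientation: [2.06, 2.371, 0.001]
ft_force: [-0.7, -0.0, -0.9]
width: 20.4
grasp_force: 30.0
```

Run:
```python
from h import *
im=ctrl.get_image('top')[:,:,::-1];a=cv2.resize(im[170:380,150:450],(390,273),interpolation=cv2.INTER_CUBIC)
im=ctrl.get_image('side')[:,:,::-1];b=cv2.resize(im[140:350,180:480],(390,273),interpolation=cv2.INTER_CUBIC)
im=ctrl.get_image('wrist')[:,:,::-1];c=cv2.resize(im,(390,292))
cv2.imwrite('pics/p1.png',np.vstack([np.hstack([a,b]),np.hstack([c,np.zeros_like(c)])]))
print(ctrl.get_obs()['ee_pos'],ctrl.get_obs()['ft_force'])
```

```text
[477.92811975  22.7456253   97.90398344] [ 0.51270107 -0.50491386 -2.01478034]
```

View pics/p1.png

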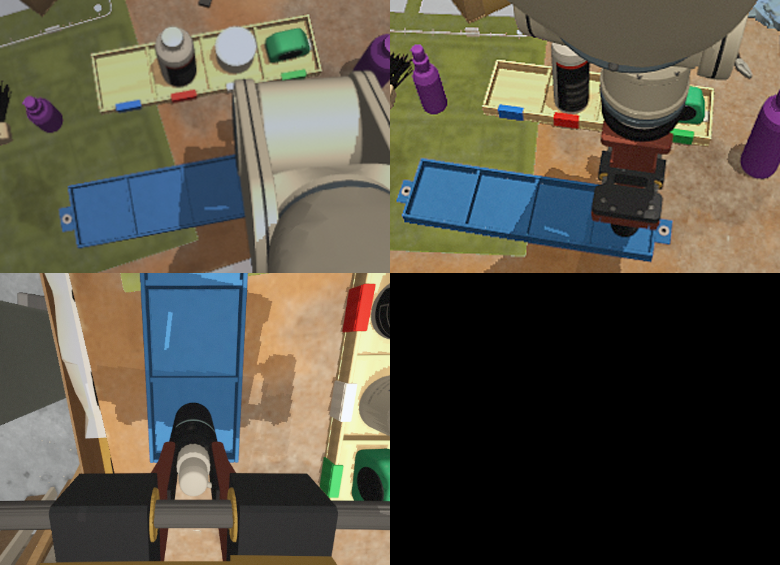

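Both external views and the wrist view show the spray held inside the rightmost blue cell, centred, with its base at floor level. I'll set it down the last millimetre and release.

```bash
python3 -m creep '[{"translation":[0,0,0.5],"angular":[0,0,0],"jaw":0},{"translation":[0,0,1],"angular":[0,0,0],"jaw":0},{"translation":[0,0,1],"angular":[0,0,0],"jaw":0.2},{"translation":[0,0,1],"angular":[0,0,0],"jaw":0.4},{"translation":[0,0,1],"angular":[0,0,0],"jaw":0.6},{"translation":[0,0,-35],"angular":[0,0,0],"jaw":0.6},{"translation":[0,0,-85],"angular":[0,0,0],"jaw":0.6},{"translation":[0,0,-130],"angular":[0,0,0],"jaw":0.6}]'
python3 -m creep '[{"translation":[20,40,0],"angular":[0,0,0],"jaw":0.6},{"translation":[45,80,0],"angular":[0,0,0],"jaw":0.6},{"translation":[70,120,0],"angular":[0,0,0],"jaw":0.6},{"translation":[90,155,0],"angular":[0,0,0],"jaw":0.6},{"translation":[101,181,0],"angular":[0,0,0],"jaw":0.6},{"translation":[101,181,0],"angular":[0,0,0],"jaw":0.6},{"translation":[101,181,0],"angular":[0,0,0],"jaw":0.6},{"translation":[101,181,0],"angular":[0,0,0],"jaw":0.6}]'
python3 - <<'E'
from h import *
o=ctrl.get_obs();print(o['ee_pos'])
im=ctrl.get_image('wrist')[:,:,::-1].copy()
print(ctrl.look_for('wrist','bottle'),proj('wrist',[[643.5,148,170]]))
side=ctrl.get_image('side')[:,:,::-1]
cv2.imwrite('pics/w2.png',np.hstack([cv2.resize(im,(400,300)),cv2.resize(side,(400,300))]))
E
```

```text
t: 8.5
ee_pos: [477.6, 22.8, 229.0]
orientation: [-2.061, -2.371, 0.0]
ft_force: [1.4, -0.5, -0.8]
width: 52.6
grasp_force: 0.0
t: 9.5
ee_pos: [642.0, 147.4, 227.7]
orientation: [-2.061, -2.371, 0.001]
ft_force: [-0.4, -1.1, -0.2]
width: 52.7
grasp_force: 0.0
[641.99688402 147.35819851 227.666472  ]
[{'rect': [234.6, 427.8, 286.3, 474.9], 'score': 0.79}, {'rect': [280.3, 166.7, 361.2, 281.3], 'score': 0.65}] [[318.12214962 257.31533455]]
```

View pics/w2.png

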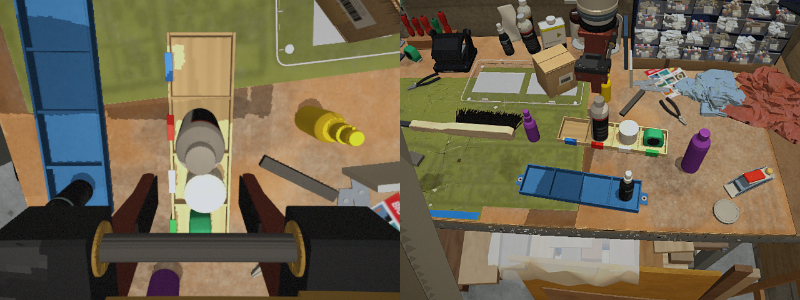

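Spray stands upright in the rightmost blue cell (side view). The bottle cap is at about (320,255) in the wrist picture, nearly where predicted.

```bash
python3 -m creep '[{"translation":[1,2.5,25],"angular":[0,0,0],"jaw":0.6},{"translation":[1,2.5,50],"angular":[0,0,0],"jaw":0.6},{"translation":[1,2.5,73],"angular":[0,0,0],"jaw":0.5},{"translation":[1,2.5,73],"angular":[0,0,0],"jaw":0.42},{"translation":[1,2.5,73],"angular":[0,0,0],"jaw":0.38},{"translation":[1,2.5,73],"angular":[0,0,0],"jaw":0},{"translation":[1,2.5,73],"angular":[0,0,0],"jaw":0},{"translation":[1,2.5,73],"angular":[0,0,0],"jaw":0}]'
```

```text
t: 10.65
ee_pos: [645.8, 149.5, 156.0]
orientation: [2.06, 2.371, 0.002]
ft_force: [-1.9, -0.0, 5.4]
width: 27.3
grasp_force: 30.0
```

```bash
python3 -m creep '[{"translation":[0,0,-25],"angular":[0,0,0],"jaw":0},{"translation":[0,0,-60],"angular":[0,0,0],"jaw":0},{"translation":[0,-30,-60],"angular":[0,0,0],"jaw":0},{"translation":[-5,-70,-60],"angular":[0,0,0],"jaw":0},{"translation":[-10,-110,-60],"angular":[0,0,0],"jaw":0},{"translation":[-22,-150,-60],"angular":[0,0,0],"jaw":0},{"translation":[-22,-183,-60],"angular":[0,0,0],"jaw":0},{"translation":[-22,-183,-60],"angular":[0,0,0],"jaw":0}]'
python3 -m creep '[{"translation":[0,0,15],"angular":[0,0,0],"jaw":0},{"translation":[0,0,30],"angular":[0,0,0],"jaw":0},{"translation":[0,0,42],"angular":[0,0,0],"jaw":0},{"translation":[0,0,50],"angular":[0,0,0],"jaw":0},{"translation":[0,0,54],"angular":[0,0,0],"jaw":0},{"translation":[0,0,57],"angular":[0,0,0],"jaw":0},{"translation":[0,0,59],"angular":[0,0,0],"jaw":0},{"translation":[0,0,59],"angular":[0,0,0],"jaw":0}]'
```

```text
t: 11.65
ee_pos: [464.6, 101.6, 214.4]
orientation: [-2.06, -2.37, 0.002]
ft_force: [0.6, 0.3, -2.6]
width: 27.1
grasp_force: 30.0
t: 12.65
ee_pos: [467.4, 102.1, 156.0]
orientation: [2.06, 2.371, 0.001]
ft_force: [-0.2, 0.1, -0.7]
width: 27.3
grasp_force: 30.0
```

```bash
python3 -m creep '[{"translation":[0,0,0.5],"angular":[0,0,0],"jaw":0},{"translation":[0,0,0.5],"angular":[0,0,0],"jaw":0.33},{"translation":[0,0,0.5],"angular":[0,0,0],"jaw":0.45},{"translation":[0,0,0.5],"angular":[0,0,0],"jaw":0.6},{"translation":[0,0,0.5],"angular":[0,0,0],"jaw":0.6},{"translation":[0,0,-20],"angular":[0,0,0],"jaw":0.6},{"translation":[0,0,-50],"angular":[0,0,0],"jaw":0.7},{"translation":[0,0,-75],"angular":[0,0,0],"jaw":0.9}]'
python3 -m creep '[{"translation":[-15,45,0],"angular":[0,0,0],"jaw":1},{"translation":[-30,90,0],"angular":[0,0,0],"jaw":1},{"translation":[-45,135,0],"angular":[0,0,0],"jaw":1},{"translation":[-62,186,30],"angular":[0,0,0],"jaw":1},{"translation":[-62,186,70],"angular":[0,0,0],"jaw":1},{"translation":[-62,186,100],"angular":[0,0,0],"jaw":1},{"translation":[-62,186,100],"angular":[0,0,0],"jaw":1},{"translation":[-62,186,100],"angular":[0,0,0],"jaw":1}]'
python3 - <<'E'
from h import *
o=ctrl.get_obs();print(o['ee_pos'])
im=ctrl.get_image('wrist')[:,:,::-1].copy()
print(ctrl.look_for('wrist','jar'),proj('wrist',[[660,66,58]]))
side=ctrl.get_image('side')[:,:,::-1]
cv2.imwrite('pics/w3.png',np.hstack([cv2.resize(im,(400,300)),cv2.resize(side,(400,300))]))
E
```

```text
t: 13.65
ee_pos: [467.2, 102.1, 231.6]
orientation: [2.06, 2.371, 0.0]
ft_force: [0.5, 1.2, 0.0]
width: 68.1
grasp_force: 0.0
t: 14.65
ee_pos: [660.6, 66.8, 131.8]
orientation: [2.06, 2.371, 0.002]
ft_force: [0.4, -0.1, -0.5]
width: 87.6
grasp_force: 0.0
[660.62369479  66.75269196 131.79293523]
[{'rect': [268.4, 188.4, 367.2, 297.3], 'score': 0.86}] [[313.58629715 249.83389797]]
```

View pics/w3.png

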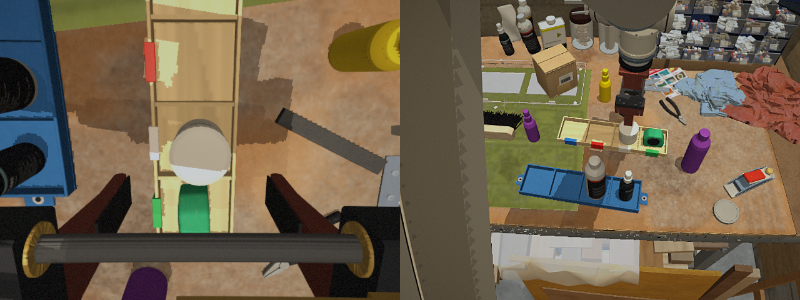

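Bottle and spray stand in the blue rack's third and fourth cells. The jar lid centre is at about (318,248) in the wrist picture, 2 mm from prediction.

```bash
python3 -m creep '[{"translation":[0,1.5,35],"angular":[0,0,0],"jaw":1},{"translation":[0,1.5,70],"angular":[0,0,0],"jaw":1},{"translation":[0,1.5,97],"angular":[0,0,0],"jaw":0.9},{"translation":[0,1.5,97],"angular":[0,0,0],"jaw":0.8},{"translation":[0,1.5,97],"angular":[0,0,0],"jaw":0.72},{"translation":[0,1.5,97],"angular":[0,0,0],"jaw":0.4},{"translation":[0,1.5,97],"angular":[0,0,0],"jaw":0.4},{"translation":[0,1.5,97],"angular":[0,0,0],"jaw":0.4}]'
```

```text
t: 15.8
ee_pos: [662.7, 67.0, 35.6]
orientation: [2.059, 2.37, 0.003]
ft_force: [-0.8, 0.8, 6.2]
width: 56.3
grasp_force: 30.0
```

```bash
python3 -m creep '[{"translation":[0,0,-30],"angular":[0,0,0],"jaw":0.4},{"translation":[0,0,-80],"angular":[0,0,0],"jaw":0.4},{"translation":[40,0,-80],"angular":[0,0,0],"jaw":0.4},{"translation":[85,-15,-80],"angular":[0,0,0],"jaw":0.4},{"translation":[125,-55,-80],"angular":[0,0,0],"jaw":0.4},{"translation":[141,-100,-80],"angular":[0,0,0],"jaw":0.4},{"translation":[141,-150,-80],"angular":[0,0,0],"jaw":0.4},{"translation":[141,-190,-80],"angular":[0,0,0],"jaw":0.4}]'
python3 -m creep '[{"translation":[0,0,0],"angular":[0,0,0],"jaw":0.4},{"translation":[0,0,25],"angular":[0,0,0],"jaw":0.4},{"translation":[0,0,50],"angular":[0,0,0],"jaw":0.4},{"translation":[0,0,65],"angular":[0,0,0],"jaw":0.4},{"translation":[0,0,73],"angular":[0,0,0],"jaw":0.4},{"translation":[0,0,77],"angular":[0,0,0],"jaw":0.4},{"translation":[0,0,79],"angular":[0,0,0],"jaw":0.4},{"translation":[0,0,79],"angular":[0,0,0],"jaw":0.4}]'
```

```text
t: 16.8
ee_pos: [451.4, 179.9, 114.0]
orientation: [-2.06, -2.372, 0.0]
ft_force: [0.3, 0.8, -0.6]
width: 56.2
grasp_force: 30.0
t: 17.8
ee_pos: [454.0, 180.0, 35.6]
orientation: [2.06, 2.371, 0.001]
ft_force: [-1.0, -1.2, 5.1]
width: 56.3
grasp_force: 30.0
```

```bash
python3 -m creep '[{"translation":[0,0,0],"angular":[0,0,0],"jaw":0.7},{"translation":[0,0,0],"angular":[0,0,0],"jaw":0.85},{"translation":[0,0,0],"angular":[0,0,0],"jaw":0.85},{"translation":[0,0,0],"angular":[0,0,0],"jaw":0.85},{"translation":[0,0,-30],"angular":[0,0,0],"jaw":0.85},{"translation":[0,0,-70],"angular":[0,0,0],"jaw":0.85},{"translation":[0,0,-115],"angular":[0,0,0],"jaw":0.85},{"translation":[0,0,-160],"angular":[0,0,0],"jaw":0.85}]'
python3 -m creep '[{"translation":[-25,40,0],"angular":[0,0,0],"jaw":0.85},{"translation":[-55,80,0],"angular":[0,0,0],"jaw":0.7},{"translation":[-95,115,0],"angular":[0,0,0],"jaw":0.7},{"translation":[-135,150,0],"angular":[0,0,0],"jaw":0.7},{"translation":[-175,184,0],"angular":[0,0,0],"jaw":0.7},{"translation":[-215,184,30],"angular":[0,0,0],"jaw":0.7},{"translation":[-215,184,65],"angular":[0,0,0],"jaw":0.7},{"translation":[-215,184,65],"angular":[0,0,0],"jaw":0.7}]'
python3 - <<'E'
from h import *
o=ctrl.get_obs();print(o['ee_pos'])
im=ctrl.get_image('wrist')[:,:,::-1].copy()
print(ctrl.look_for('wrist','tape'),proj('wrist',[[666,-8,57]]))
side=ctrl.get_image('side')[:,:,::-1]
cv2.imwrite('pics/w4.png',np.hstack([cv2.resize(im,(400,300)),cv2.resize(side,(400,300))]))
E
```

```text
t: 18.8
ee_pos: [453.3, 179.8, 196.0]
orientation: [-2.061, -2.371, 0.0]
ft_force: [0.3, -1.2, -0.2]
width: 74.8
grasp_force: 0.0
t: 19.8
ee_pos: [663.4, -7.8, 126.6]
orientation: [-2.059, -2.367, 0.006]
ft_force: [0.1, 0.2, -0.4]
width: 61.6
grasp_force: 0.0
[663.43955148  -7.75095665 126.63881894]
[{'rect': [294.0, 187.3, 351.8, 292.1], 'score': 0.81}, {'rect': [245.5, 0.0, 404.4, 301.0], 'score': 0.53}] [[315.841898   251.25654097]]
```

View pics/w4.png

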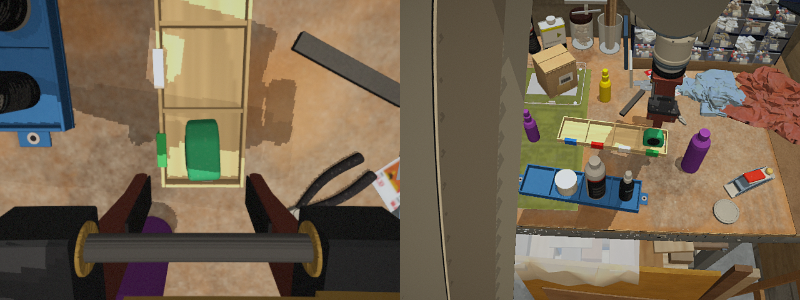

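Jar stands in the second blue cell. The tape is centred at about (323,240) in the wrist picture, slightly to the +x side of the TCP and aligned with the rack.

```bash
python3 -m creep '[{"translation":[3,6,35],"angular":[0,0,0],"jaw":0.7},{"translation":[3,6,70],"angular":[0,0,0],"jaw":0.7},{"translation":[3,6,98],"angular":[0,0,0],"jaw":0.65},{"translation":[3,6,98],"angular":[0,0,0],"jaw":0.55},{"translation":[3,6,98],"angular":[0,0,0],"jaw":0.45},{"translation":[3,6,98],"angular":[0,0,0],"jaw":0.1},{"translation":[3,6,98],"angular":[0,0,0],"jaw":0.1},{"translation":[3,6,98],"angular":[0,0,0],"jaw":0.1}]'
```

```text
t: 20.95
ee_pos: [672.2, -3.4, 33.5]
orientation: [2.06, 2.37, 0.002]
ft_force: [-2.6, 1.4, 6.1]
width: 30.4
grasp_force: 30.0
```

```bash
python3 -m creep '[{"translation":[0,0,-30],"angular":[0,0,0],"jaw":0.1},{"translation":[10,0,-80],"angular":[0,0,0],"jaw":0.1},{"translation":[60,0,-80],"angular":[0,0,0],"jaw":0.1},{"translation":[110,-25,-80],"angular":[0,0,0],"jaw":0.1},{"translation":[155,-60,-80],"angular":[0,0,0],"jaw":0.1},{"translation":[200,-95,-80],"angular":[0,0,0],"jaw":0.1},{"translation":[245,-135,-80],"angular":[0,0,0],"jaw":0.1},{"translation":[275,-170,-80],"angular":[0,0,0],"jaw":0.1}]'
python3 -m creep '[{"translation":[17,-20,0],"angular":[0,0,0],"jaw":0.1},{"translation":[17,-20,15],"angular":[0,0,0],"jaw":0.1},{"translation":[17,-20,30],"angular":[0,0,0],"jaw":0.1},{"translation":[17,-20,40],"angular":[0,0,0],"jaw":0.1},{"translation":[17,-20,45],"angular":[0,0,0],"jaw":0.1},{"translation":[17,-20,45],"angular":[0,0,0],"jaw":0.1},{"translation":[17,-20,45],"angular":[0,0,0],"jaw":0.1},{"translation":[17,-20,45],"angular":[0,0,0],"jaw":0.1}]'
python3 - <<'E'
from h import *
o=ctrl.get_obs();print(o['ee_pos'])
im=ctrl.get_image('wrist')[:,:,::-1].copy()
print(ctrl.look_for('wrist','tape'))
side=ctrl.get_image('side')[:,:,::-1]
cv2.imwrite('pics/w5.png',np.hstack([cv2.resize(im,(400,300)),cv2.resize(side[140:380,150:470],(400,300))]))
E
```

```text
t: 21.95
ee_pos: [463.2, 246.6, 112.3]
orientation: [2.059, 2.372, 0.002]
ft_force: [0.8, 0.3, -2.1]
width: 30.8
grasp_force: 30.0
t: 22.95
ee_pos: [442.7, 259.3, 67.0]
orientation: [2.061, 2.371, 0.001]
ft_force: [0.7, -0.0, -1.1]
width: 30.8
grasp_force: 30.0
[442.74583429 259.2588024   67.03823819]
[{'rect': [273.9, 233.6, 362.5, 372.5], 'score': 0.79}]
```

View pics/w5.png

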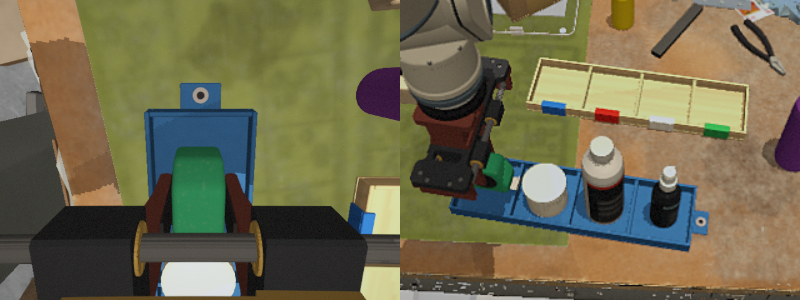

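Run:
```python
from h import *
B=(461,141.5)
def rk(p,a=.14):d=np.array(p)-B;return (np.cos(a)*d[0]+np.sin(a)*d[1]).round(1),(-np.sin(a)*d[0]+np.cos(a)*d[1]).round(1)
for z in(38,45,55,65):print(z,rk(ray('wrist',(318,235),z)))
print('inner wall corners',rk(ray('wrist',(243,182),22)),rk(ray('wrist',(402,182),22)),'outer',rk(ray('wrist',(233,175),22)),rk(ray('wrist',(411,175),22)))
print('tcp',rk(ctrl.get_obs()['ee_pos'][:2]))
```

```text
38 (np.float64(-0.8), np.float64(140.0))
45 (np.float64(-0.8), np.float64(141.9))
55 (np.float64(-0.8), np.float64(144.6))
65 (np.float64(-0.8), np.float64(147.4))
inner wall corners (np.float64(-36.8), np.float64(162.1)) (np.float64(39.8), np.float64(162.0)) outer (np.float64(-41.5), np.float64(165.4)) (np.float64(43.9), np.float64(165.4))
tcp (np.float64(-1.8), np.float64(119.2))
```

The tape's far end leaves a gap of about 18 mm to the end wall, where about 7.5 mm is wanted. So it is held off-centre, and I'll shift it +8 mm along the rack and look again.

```bash
python3 -m creep '[{"translation":[4,1,0],"angular":[0,0,0],"jaw":0.1},{"translation":[8,1.5,0],"angular":[0,0,0],"jaw":0.1},{"translation":[8,1.5,6],"angular":[0,0,0],"jaw":0.1},{"translation":[8,1.5,10],"angular":[0,0,0],"jaw":0.1},{"translation":[8,1.5,10],"angular":[0,0,0],"jaw":0.1},{"translation":[8,1.5,10],"angular":[0,0,0],"jaw":0.1},{"translation":[8,1.5,10],"angular":[0,0,0],"jaw":0.1},{"translation":[8,1.5,10],"angular":[0,0,0],"jaw":0.1}]'
python3 - <<'E'
from h import *
print(ctrl.get_obs()['ee_pos'])
w=ctrl.get_image('wrist')[:,:,::-1][100:400,170:470];s=ctrl.get_image('side')[:,:,::-1][225:345,170:290]
cv2.imwrite('pics/w6.png',np.hstack([cv2.resize(w,(400,400)),cv2.resize(s,(400,400),interpolation=cv2.INTER_CUBIC)]))
E
```

```text
t: 24.1
ee_pos: [442.9, 267.3, 56.8]
orientation: [2.061, 2.371, 0.0]
ft_force: [0.0, 0.0, -1.9]
width: 30.3
grasp_force: 30.0
[442.9018125  267.31009178  56.79345954]
```

View pics/w6.png

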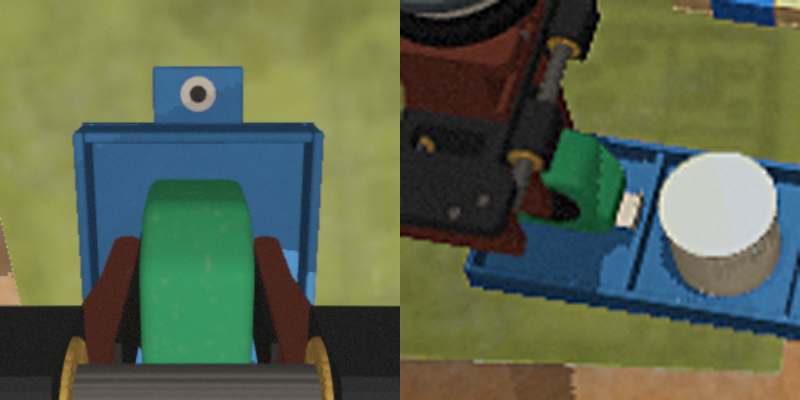

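Run:
```python
from h import *
B=(461,141.5)
def rk(p,a=.14):d=np.array(p)-B;return (np.cos(a)*d[0]+np.sin(a)*d[1]).round(1),(-np.sin(a)*d[0]+np.cos(a)*d[1]).round(1)
S=lambda u,v:(170+(u-400)*.3,225+v*.3)
for z in(27,32,37,42):print(z,'tabUR',rk(ray('side',S(643,195),z)),'tabLR',rk(ray('side',S(632,227),z)),'caseR',rk(ray('side',S(620,180),z+15)))
print('divider top',rk(ray('side',S(661,153),22)),rk(ray('side',S(634,290),22)),'outer corner',rk(ray('side',S(467,280),22)))
W=lambda u,v:(170+u*.75,100+v*.75)
for z in(35,50,60,70):print(z,rk(ray('wrist',W(200,182),z)))
print('inner',rk(ray('wrist',W(90,143),22)),rk(ray('wrist',W(80,128),22)),rk(ray('wrist',W(320,128),22)),'tcp',rk(ctrl.get_obs()['ee_pos'][:2]))
```

```text
27 tabUR (np.float64(9.9), np.float64(81.1)) tabLR (np.float64(-8.6), np.float64(82.0)) caseR (np.float64(8.9), np.float64(90.5))
32 tabUR (np.float64(7.5), np.float64(79.7)) tabLR (np.float64(-11.0), np.float64(80.6)) caseR (np.float64(6.4), np.float64(89.1))
37 tabUR (np.float64(5.1), np.float64(78.4)) tabLR (np.float64(-13.3), np.float64(79.2)) caseR (np.float64(4.0), np.float64(87.6))
42 tabUR (np.float64(2.7), np.float64(77.0)) tabLR (np.float64(-15.5), np.float64(77.8)) caseR (np.float64(1.4), np.float64(86.1))
divider top (np.float64(37.8), np.float64(79.4)) (np.float64(-39.8), np.float64(73.6)) outer corner (np.float64(-49.2), np.float64(157.6))
35 (np.float64(1.5), np.float64(149.1))
50 (np.float64(1.4), np.float64(153.3))
60 (np.float64(1.3), np.float64(156.1))
70 (np.float64(1.3), np.float64(158.9))
inner (np.float64(-36.9), np.float64(159.7)) (np.float64(-40.1), np.float64(165.0)) (np.float64(43.2), np.float64(165.0)) tcp (np.float64(-0.4), np.float64(127.1))
```

Side view: the tape's hook clears the divider by about 2 mm. The far end has about 7 mm to spare in the wrist view. I'll shift 2.5 mm more and lower gently.

```bash
python3 -m creep '[{"translation":[2.5,0,0],"angular":[0,0,0],"jaw":0.1},{"translation":[2.5,0,6],"angular":[0,0,0],"jaw":0.1},{"translation":[2.5,0,12],"angular":[0,0,0],"jaw":0.1},{"translation":[2.5,0,17],"angular":[0,0,0],"jaw":0.1},{"translation":[2.5,0,20],"angular":[0,0,0],"jaw":0.1},{"translation":[2.5,0,22],"angular":[0,0,0],"jaw":0.1},{"translation":[2.5,0,22.5],"angular":[0,0,0],"jaw":0.1},{"translation":[2.5,0,22.5],"angular":[0,0,0],"jaw":0.1}]'
```

```text
t: 25.2
ee_pos: [442.5, 269.8, 34.2]
orientation: [2.061, 2.371, 0.0]
ft_force: [-0.7, -0.1, -1.1]
width: 30.9
grasp_force: 30.0
```

```bash
python3 -m creep '[{"translation":[0,0,0.4],"angular":[0,0,0],"jaw":0.1},{"translation":[0,0,0.8],"angular":[0,0,0],"jaw":0.1},{"translation":[0,0,0.8],"angular":[0,0,0],"jaw":0.1},{"translation":[0,0,0.8],"angular":[0,0,0],"jaw":0.1},{"translation":[0,0,0.8],"angular":[0,0,0],"jaw":0.1},{"translation":[0,0,0.8],"angular":[0,0,0],"jaw":0.1},{"translation":[0,0,0.8],"angular":[0,0,0],"jaw":0.1},{"translation":[0,0,0.8],"angular":[0,0,0],"jaw":0.1}]'
```

```text
t: 26.2
ee_pos: [442.6, 269.8, 33.5]
orientation: [2.061, 2.371, 0.0]
ft_force: [-0.8, 0.0, 3.7]
width: 30.6
grasp_force: 30.0
```

Contact felt (about +5 N), so I'll release and retreat.

```bash
python3 -m creep '[{"translation":[0,0,0],"angular":[0,0,0],"jaw":0.4},{"translation":[0,0,0],"angular":[0,0,0],"jaw":0.6},{"translation":[0,0,0],"angular":[0,0,0],"jaw":0.65},{"translation":[0,0,0],"angular":[0,0,0],"jaw":0.65},{"translation":[0,0,-30],"angular":[0,0,0],"jaw":0.65},{"translation":[0,0,-80],"angular":[0,0,0],"jaw":0.65},{"translation":[0,0,-130],"angular":[0,0,0],"jaw":0.65},{"translation":[0,0,-180],"angular":[0,0,0],"jaw":0.65}]'
python3 -m creep '[{"translation":[40,20,0],"angular":[0,0,0],"jaw":0.65},{"translation":[80,40,0],"angular":[0,0,0],"jaw":0.65},{"translation":[120,60,0],"angular":[0,0,0],"jaw":0.65},{"translation":[160,80,0],"angular":[0,0,0],"jaw":0.65},{"translation":[200,80,0],"angular":[0,0,0],"jaw":0.65},{"translation":[240,80,0],"angular":[0,0,0],"jaw":0.65},{"translation":[260,80,0],"angular":[0,0,0],"jaw":0.65},{"translation":[260,80,0],"angular":[0,0,0],"jaw":0.65}]'
python3 - <<'E'
from h import *
w=ctrl.get_image('top')[:,:,::-1][170:380,150:450];s=ctrl.get_image('side')[:,:,::-1][150:350,170:450]
cv2.imwrite('pics/end.png',np.vstack([cv2.resize(w,(429,300),interpolation=cv2.INTER_CUBIC),cv2.resize(s,(429,300),interpolation=cv2.INTER_CUBIC)]))
E
```

```text
t: 27.2
ee_pos: [442.2, 269.6, 215.0]
orientation: [2.061, 2.371, -0.0]
ft_force: [0.2, -0.0, -0.2]
width: 57.3
grasp_force: 0.0
t: 28.2
ee_pos: [484.9, 538.9, 212.9]
orientation: [2.059, 2.373, -0.001]
ft_force: [-0.5, 0.1, -0.5]
width: 57.4
grasp_force: 0.0
```

View pics/end.png

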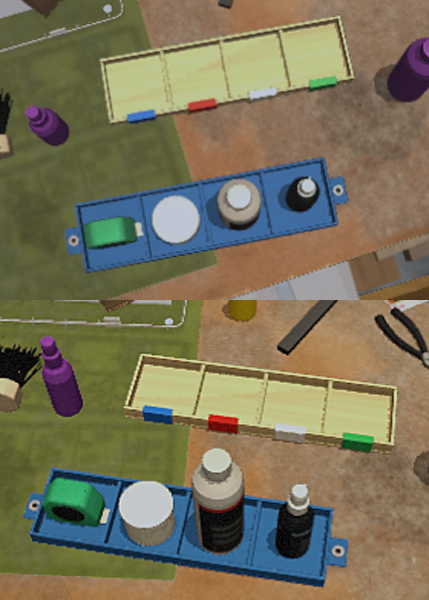

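All four stand upright in their blue cells, left to right: tape (108,232), jar (175,220), bottle (238,203) and spray (302,193) in the top view. The plywood rack is empty and the look-alikes haven't moved. The tape touched down at the same TCP height it was gripped at, so it is on the floor of its cell.

```bash
python3 -c "
from workcell import ctrl
print(ctrl.close_job())"
```

```text
the job is handed in; nothing more can be done
None
```

The job is handed in: the blue rack holds, left to right, tape, jar, bottle and spray, the reverse of the plywood rack, all standing upright on their cell floors, and it took about 28 s of the 99 s allowed.

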